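# Tuck the flap of the recipe-card holder under its lip

## Robot

A 6-joint arm with a two-finger parallel gripper is mounted at the origin on a cart in front of the work surface, level with it; the furniture and walls round the work are solid. World frame = base frame: x ahead of the robot, y to its left, z up, the work surface at z = 0. Lengths are in m, angles in degrees, forces in N, time in s.
With the tool pointing down it reaches from about 0.35 to 0.875 m from the base axis. Payload 4.2 kg.
Tool frame: the origin (TCP) lies on the front face of the gripper's body, between the roots of the fingers; the fingertips stand 70 mm ahead of it and the grasp point (between the pads) lies 51 mm ahead of it; z points along the fingers, y is the line along which they close (so a half turn about z gives the same grasp; the last joint's range is limited). The gripper opens to 87 mm and grips with 3 to 60 N. Pads are 19 mm wide; open, the fingers measure 117 mm over their backs; the gripper's body (75 mm by 190 mm) begins 51 mm behind the grasp point.
Start: joints at [80.764, 22.042, 0.453, 0, -68.411, -14.817], TCP at [0.255, 0.571, 0.292] pointing down, gripper open.
Joint ranges: [-179.83, 179.83], [-69.29, 118.12], [-61.27, 80.66], [-181.25, 117.63], [-171.15, -9.14], [-177.46, 177.46]. Speed limits (degrees/s): [159.86, 159.86, 180, 180, 180, 180].

## Interface

Orientations are given as a 3x3 rotation matrix whose columns are the frame's x, y, z axes.
In Python, from station import r gives the robot as it stands.
- The arm moves only by the shell command python3 -m pendant 'ROWS' [OPENING]. ROWS is JSON, a list of rows, each a list of 2 entries, a list of its own where there are three numbers: the shift along the tool's x, y, z in mm, then the turn, a rotation vector about the tool's x, y, z in rad. A call has 1 to 10 rows; each row is the pose to reach, as a shift and turn from the pose commanded when the call began, along the tool's axes at that moment; what a row does not reach only later rows make up. A row lasts 1/10 s, in which the tool goes at most 50 mm and 8.59 degrees, less where a joint would pass 70% of its speed; a pose out of reach is approached as far as the arm can. A call with a gripper value outside its range is refused whole. OPENING is the opening, from 0 (shut) to 1 (fully open), set as the call begins (- or left out, the last holds). The fingers move at their own pace and stop on an object; the grip force is fixed at half the most. Time passes only in rows, so rows that repeat a pose let the fingers close. It gives the time, the measured TCP pose, the force, the opening and the grip force at its end, in the units of the state.
- r.sense(): the state, without advancing time (a new reading comes with each control period).
- r.capture(name): name is "scene" or "side" or "wrist"; returns a dict with "frame" (400x640x3 uint8, red, green, blue), "vertical_fov" (degrees; the focal length in pixels is half the picture's height over the tangent of half this angle, whatever the lens; pixels are square), "cx", "cy" (the principal point, pixels), "rvec" (rotation vector, rad) and "tvec" (3), from world to camera coordinates, as OpenCV has them. Camera axes: x right, y down, z forward; pixel columns grow to the right and rows downward; lengths in m; the calibration is good to about 2 mm. A picture is of the moment at which its call begins. There is no depth.
- r.finish_job(): hands the job in; it is judged then, once.
The state is a dict: "time_s": time; "joints": joint angles; "joint_velocities": joint speeds; "effort": joint torques, N m; "tcp_pos": TCP position; "ee_rot": TCP orientation; "wrist_force": force on the tool from outside, world axes, zero at the start; "moment": the same for the moment, N m; "gripper_width": opening from 0.0 (shut) to 1.0 (fully open); "gripper_force": force on a finger pad.
Only numpy, scipy, OpenCV 4.12 (cv2) and the standard library are available. Lean on these libraries where they do the work, as an engineer would, in place of code of your own. Each camera call takes 0.05 s, during which the arm holds its last target. There are 200 camera calls.

## Task

Secure the recipe card in its holder: with the fingertips, push the upright orange flap over onto the card and keep it pressed down, then push its black ridge so that the flap's free edge slides well in beneath the steel lip, and leave it held there. Just push: do not lift the holder or shove it along the worktop, and do not disturb the salt shaker, spice jar and fish tin beside it.

Things in the scene. Friction and masses are not known exactly. Their poses are not given: they have to be found in the camera images.
- holder: Loose grey recipe-card holder, a flat board 150 (x) x 220 (y) x 14 mm (top at z = 14 mm) of about 0.9 kg on rubber feet, with a white card on it (fixed, under 1.5 mm thick). Origin: centre of its underside; x points from the flap's hinge towards the steel lip, z up. Along its middle line y = -30 mm: the orange flap's hinge, two grey hinge cheeks at y = -30 +-39 mm, x from -64 to -30 mm (8 mm thick, tops at z = 25 mm), and the steel lip.
- flap (a joint): Angle of the orange flap in rad: 0 = lying flat along the card with its edge towards the lip, 1.57 = upright, stop at 1.9. It starts about upright (1.45 to 1.75). A weak spring raises it again whenever it is let go untucked (about 0.5 N at its edge holds it flat), so it must stay pressed while it is slid.
- carriage (a joint): Sliding of the flap's hinge in its slots along the holder's +x, in m: 0 = back, 0.016 = fully forward (stop). Starts at 0 to 0.003. It has no spring; friction of about 2.5 N holds it where it is left. If it is forward before the flap is flat, the flap comes down on top of the lip instead of beneath it. Flat and back, the flap's edge stands 5 mm short of the lip; flat and fully forward, it is 11 mm beneath it.
- flap_root (a point): Point on the flap's hinge axis at mid width, 18.5 mm above the worktop; at holder x = -55 mm plus the carriage value, y = -30 mm. Its x axis points along the flap from hinge to free edge; its z axis is the normal of the flap's outer face (up when flat, away from the lip when upright). The flap is an orange plate 60 mm wide, 4 mm thick, 95 mm from hinge axis to free edge.
- flap_edge (a point): Middle of the flap's free edge, at half thickness (95 mm from the hinge axis along the flap).
- ridge (a point): Middle of the hinge-side face of the black ridge on the flap's outer face: 52 mm from the hinge axis along the flap. The ridge is 46 mm long across the flap, 6 mm thick and stands 9 mm above the flap's outer face (which lies 20.5 mm above the worktop when flat). Push this face towards the lip, with the fingertips on the flap between hinge and ridge.
- lip_edge (a point): Middle of the lower front edge of the steel lip, 25 mm above the worktop, at holder x = 45 mm, y = -30 mm. The lip is a plate 4 mm thick (top at 29 mm), 76 mm wide, reaching from x = 45 to 67 mm on an upright wall at x = 62 to 67 mm. The flap, flat, clears its underside by 4.5 mm.
- salt_shaker: Salt shaker with white top, 37 x 38 x 87 mm, loose, beside the holder on its +y side; origin: centre of its underside. Leave alone.
- spice_jar: Glass spice jar with red cap, 45 mm across, 106 mm tall, loose, on the holder's +y side; origin: centre of its underside. Leave alone.
- fish_tin: Low round tin, 86 mm across, 40 mm tall, loose, on the holder's -y side; origin: centre of its underside. Leave alone.

How it is judged (in metres and radians):
On the way:
1. the flap is folded down over the card (value of joint flap below 0.35 rad), for 0.05 s.
At the end, for the whole second after the job is handed in: The flap lies over the card with its free edge at least 5 mm in beneath the steel lip (of 11 mm possible), below the lip's underside and at rest, held by the lip alone; the holder is within 30 mm of where it was and the shaker, jar and tin within 20 mm (x of flap_edge in the frame of lip_edge above 0.005 m and z of flap_edge in the frame of lip_edge below 0 m and value of joint flap below 0.08 rad and distance of holder from where it was at the start of the episode below 0.03 m and linear speed of holder below 0.01 m/s and velocity of joint flap between -0.05 and 0.05 rad/s and distance of each of salt_shaker, spice_jar, fish_tin from where it was at the start of the episode below 0.02 m); the robot touches nothing.
It fails at once if the holder is lifted or tipped (height (world z) of holder above 0.012 m or angle between holder's own z axis and vertical above 0.12 rad).
It fails at once if the holder is shoved more than 30 mm (distance of holder from where it was at the start of the episode above 0.03 m).
It fails at once if the salt shaker, spice jar or fish tin is pushed more than 20 mm, lifted or knocked over (distance of any of salt_shaker, spice_jar, fish_tin from where it was at the start of the episode above 0.02 m or angle between any of salt_shaker, spice_jar, fish_tin's own z axis and vertical above 0.5 rad).
It also fails if it takes over 35 s, if anything falls off the work surface, if the arm or the gripper's body presses on something with over 40 N, if the wrist force passes 120 N, or if a joint passes its speed limit or range.

## Working session

There is one attempt and no reset: what is moved stays moved. The work goes in short steps, Python scripts to look and compute and a shell command to move; the robot and the scene stay as the last step left them, time stands still between calls to the robot, and variables do not carry over. Pictures are saved under pics/ and viewed, at most 10 in all, crops included, and the job is handed in when it is done.

```bash
mkdir -p pics; ls; cat > h.py <<'E'
import numpy as np, cv2
from station import r
def cap(n):
    c=r.capture(n); f=c["frame"]; fl=f.shape[0]/2/np.tan(np.radians(c["vertical_fov"])/2)
    K=np.array([[fl,0,c["cx"]],[0,fl,c["cy"]],[0,0,1]]); R=cv2.Rodrigues(np.array(c["rvec"],float))[0]; t=np.array(c["tvec"],float).ravel()
    return f,K,R,t
def ray(c,uv):
    _,K,R,t=c; d=R.T@np.linalg.inv(K)@np.array([uv[0],uv[1],1.0]); return -R.T@t,d
def plane(c,uv,z):
    o,d=ray(c,uv); return o+d*(z-o[2])/d[2]
def proj(c,P):
    _,K,R,t=c; p=K@(R@np.asarray(P,float)+t); return p[:2]/p[2]
E
python3 - <<'E'
from h import *
ims=[]
for n in ("scene","side"):
    c=cap(n); cv2.imwrite(f"pics/{n}0.png",c[0][:,:,::-1]); print(n,-c[2].T@c[3], c[1][0,0])
s=r.sense(); print(s["tcp_pos"],s["ee_rot"],s["wrist_force"])
E
```

```text
pics
scene [ 0.0734376  -0.36549446  0.69613097] 412.20591192370415
side [ 0.35052115 -0.63894037  0.51966544] 376.72408657247354
[0.25456712 0.57036888 0.29127727] [[ 9.13084105e-01 -4.07770681e-01 -6.98485092e-04]
 [-4.07771265e-01 -9.13082269e-01 -1.83450537e-03]
 [ 1.10283153e-04  1.95987985e-03 -9.99998073e-01]] [-0.24995637  0.40391055  0.02167342]
```

View pics/scene0.png

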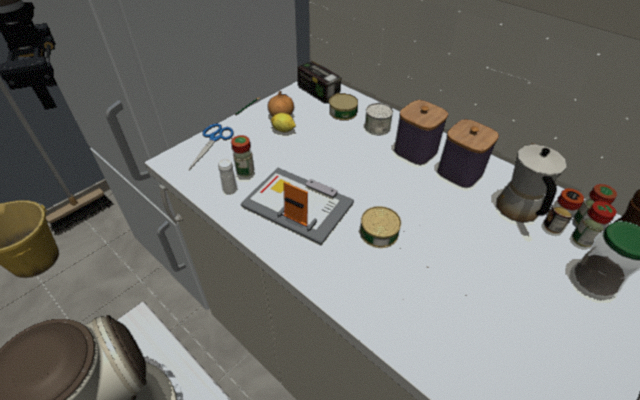

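View pics/side0.png

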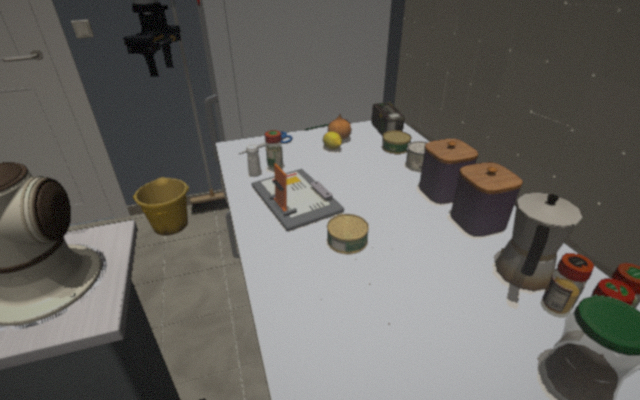

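The scene view shows the holder with corners near (277,170), (353,203), (320,240), (243,203). The flap is at (295,203) with its face towards the robot, the lip is at (322,187), the shaker and jar are at (228,176) and (242,157), and the tin is at (380,226). I'll get rough positions from these, then move the wrist camera above for a closer measurement.

```bash
python3 - <<'E'
from h import *
for n,P in (("scene",dict(a=(277,170),b=(353,203),c=(320,238),d=(243,203),lip=(322,187))),("side",dict(a=(300,170),b=(342,207),c=(292,226),d=(252,186),lip=(321,189)))):
    c=cap(n)
    for k,uv in P.items(): print(n,k,plane(c,uv,0.029 if k=="lip" else 0.014).round(3))
    if n=="scene":
        for k,uv,z in (("tin",(380,219),.04),("jar",(241,141),.106),("shaker",(226,163),.087)): print(k,plane(c,uv,z).round(3))
c=cap("wrist"); t=r.sense(); Rt=np.array(t["ee_rot"])
print("wristcam in tool", Rt.T@(-c[2].T@c[3]-t["tcp_pos"]), "\n",Rt.T@c[2].T, c[1])
E
```

```text
scene a [0.569 0.233 0.014]
scene b [0.61  0.023 0.014]
scene c [0.483 0.008 0.014]
scene d [0.438 0.207 0.014]
scene lip [0.589 0.1   0.029]
tin [ 0.592 -0.065  0.04 ]
jar [0.514 0.288 0.106]
shaker [0.454 0.271 0.087]
side a [0.57  0.228 0.014]
side b [0.616 0.028 0.014]
side c [ 0.488 -0.004  0.014]
side d [0.432 0.188 0.014]
side lip [0.587 0.095 0.029]
wristcam in tool [ 6.80603403e-02 -7.08165287e-05 -9.15687156e-02] 
 [[ 1.75704245e-04 -9.68404965e-01 -2.49382826e-01]
 [ 9.99999867e-01  4.94465921e-05  5.12544902e-04]
 [-4.84019897e-04 -2.49382883e-01  9.68404845e-01]] [[282.45739895   0.         314.69667139]
 [  0.         282.45739895 195.90245512]
 [  0.           0.           1.        ]]
```

```bash
python3 -m pendant '[[[40,30,4],[0,0,-0.06]],[[80,60,8],[0,0,-0.12]],[[125,92,12],[0,0,-0.18]],[[170,125,16],[0,0,-0.25]],[[215,160,20],[0,0,-0.31]],[[260,192,24],[0,0,-0.38]],[[305,225,28],[0,0,-0.44]],[[350,258,32],[0,0,-0.50]],[[393,290,36],[0,0,-0.57]],[[435,321,41],[0,0,-0.63]]]' 0
python3 -m pendant '[[[0,0,0],[0,0,0]],[[0,0,0],[0,0,0]],[[0,0,0],[0,0,0]],[[0,0,0],[0,0,0]]]'
python3 - <<'E'
from h import *
c=cap("wrist"); cv2.imwrite("pics/w1.png",c[0][:,:,::-1]); print(r.sense()["tcp_pos"])
np.savez("w1.npz",f=c[0],K=c[1],R=c[2],t=c[3])
E
```

```text
time_s: 1.25
tcp_pos: [0.5011, 0.1351, 0.2551]
ee_rot: [[0.977, 0.212, 0.001], [0.212, -0.977, 0.0], [0.001, -0.0, -1.0]]
wrist_force: [0.6, 1.6, 0.7]
gripper_width: 0.17
gripper_force: 0.0
time_s: 1.65
tcp_pos: [0.5, 0.1381, 0.2551]
ee_rot: [[0.978, 0.211, 0.0], [0.211, -0.978, 0.0], [0.0, -0.0, -1.0]]
wrist_force: [0.6, 0.4, 0.5]
gripper_width: 0.007
gripper_force: 0.0
[0.49998684 0.13815896 0.25510324]
```

View pics/w1.png

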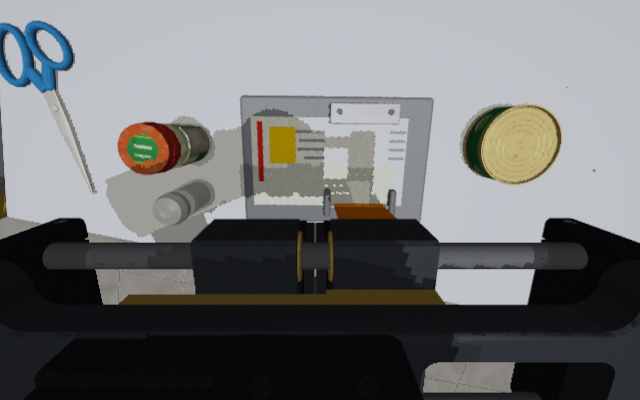

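The wrist view shows the holder's far corners at about (243,97) and (432,98), the steel lip at (331–400, 104–123), and the flap's orange top edge at (335–392, 205). The shaker, jar and tin are all clear to the sides.

```bash
python3 - <<'E'
from h import *
d=np.load("w1.npz"); f=d["f"]; g=cv2.cvtColor(f,cv2.COLOR_RGB2GRAY).astype(int)
print("col350",list(g[90:130,350])); print("col385",list(g[90:130,385])); print("row112 L",list(g[112,322:340])); print("R",list(g[112,390:440]))
print("row130L",list(g[130,236:256])); print("row200L",list(g[200,236:256])); print("row200R",list(g[200,405:430]))
print("col260",list(g[90:104,260]),"col420",list(g[90:104,420]))
hsv=cv2.cvtColor(f,cv2.COLOR_RGB2HSV); m=cv2.inRange(hsv,(5,150,80),(20,255,255)); m[:195]=0; m[221:]=0; m[:,:310]=0;m[:,410:]=0
for v in range(200,221,3): 
    u=np.where(m[v])[0]; print(v,(u.min(),u.max()) if len(u) else None)
E
```

```text
col350 [np.int64(196), np.int64(195), np.int64(195), np.int64(195), np.int64(195), np.int64(195), np.int64(158), np.int64(110), np.int64(125), np.int64(138), np.int64(143), np.int64(145), np.int64(118), np.int64(153), np.int64(187), np.int64(195), np.int64(194), np.int64(193), np.int64(194), np.int64(195), np.int64(195), np.int64(194), np.int64(194), np.int64(194), np.int64(195), np.int64(195), np.int64(195), np.int64(195), np.int64(196), np.int64(196), np.int64(196), np.int64(196), np.int64(191), np.int64(169), np.int64(179), np.int64(194), np.int64(195), np.int64(196), np.int64(196), np.int64(196)]
col385 [np.int64(195), np.int64(195), np.int64(195), np.int64(195), np.int64(195), np.int64(195), np.int64(169), np.int64(122), np.int64(118), np.int64(132), np.int64(141), np.int64(143), np.int64(139), np.int64(148), np.int64(178), np.int64(190), np.int64(189), np.int64(187), np.int64(186), np.int64(190), np.int64(191), np.int64(189), np.int64(188), np.int64(188), np.int64(190), np.int64(192), np.int64(192), np.int64(192), np.int64(193), np.int64(192), np.int64(191), np.int64(191), np.i
[... 2042 characters left out ...]
64(188), np.int64(196), np.int64(196), np.int64(196), np.int64(196), np.int64(196), np.int64(196)]
col260 [np.int64(195), np.int64(195), np.int64(195), np.int64(195), np.int64(195), np.int64(151), np.int64(97), np.int64(121), np.int64(139), np.int64(145), np.int64(145), np.int64(144), np.int64(144), np.int64(144)] col420 [np.int64(195), np.int64(195), np.int64(195), np.int64(195), np.int64(195), np.int64(195), np.int64(195), np.int64(155), np.int64(111), np.int64(126), np.int64(138), np.int64(144), np.int64(144), np.int64(143)]
200 None
203 None
206 (np.int64(335), np.int64(383))
209 (np.int64(335), np.int64(385))
212 (np.int64(337), np.int64(389))
215 (np.int64(338), np.int64(392))
218 None
```

```bash
cat > est.py <<'E'
from h import *
d=np.load("w1.npz"); c=(None,d["K"],d["R"],d["t"])
P=lambda u,v,z: plane(c,(u+.0,v+.0),z)[:2]
b1,b2=P(260,97.5,.014),P(420,99,.014)
L1,L2=P(242,130,.014),P(245.5,200,.014); R2=P(422,200,.014); R1=P(432,112,.014)
la,lb=P(330.7,122.7,.029),P(399.7,122.9,.029)
for n,p,q in (("back edge",b2,b1),("lip",lb,la),("left",L2,L1),("right",R2,R1)):
    e=q-p; print(n,p.round(4),q.round(4),"len",np.linalg.norm(e).round(4),"dir deg",np.degrees(np.arctan2(e[1],e[0])).round(2))
y=(la-lb)/np.linalg.norm(la-lb); yb=(b1-b2)/np.linalg.norm(b1-b2); y=y+2*yb; y/=np.linalg.norm(y); x=np.array([y[1],-y[0]])
m=(la+lb)/2; O=m-x*.045+y*.03
print("x axis",np.degrees(np.arctan2(x[1],x[0])),"O",O)
for n,p in (("back x",(b1-O)@x),("left y",(L1-O)@y),("left2",(L2-O)@y),("right y",(R1-O)@y),("right2",(R2-O)@y)): print(n,round(p,4))
print("flap top edge x,y", *[((P(u,205,.115)-O)@x,(P(u,205,.115)-O)@y) for u in (335,384)])
s=r.sense(); T=np.array(s["tcp_pos"]); tx=np.array(s["ee_rot"])[:2,0]
print("tcp in holder",(T[:2]-O)@x,(T[:2]-O)@y,T[2],"tool x deg",np.degrees(np.arctan2(tx[1],tx[0])))
E
python3 est.py
```

```text
back edge [0.617  0.0429] [0.5808 0.218 ] len 0.1788 dir deg 101.66
lip [0.5864 0.062 ] [0.5707 0.1355] len 0.0752 dir deg 102.01
left [0.4599 0.2159] [0.5416 0.2324] len 0.0833 dir deg 11.44
right [0.5054 0.0052] [0.6065 0.0254] len 0.1031 dir deg 11.31
x axis 11.778144320841127 O [0.52839185 0.11891921]
back x 0.0716
left y 0.1084
left2 0.1089
right y -0.1075
right2 -0.1066
flap top edge x,y (np.float64(-0.02339474197546593), np.float64(0.007182397447735851)) (np.float64(-0.023104737224671098), np.float64(-0.03469027027088428))
tcp in holder -0.023879679514341952 0.0246327743766232 0.2551032397115873 tool x deg 12.172232230070357
```

```bash
python3 -m pendant '[[[-35,25,0],[0,0,0]],[[-73,55,0],[0,0,0]],[[-73,55,0],[0,0,0]],[[-73,55,40],[0,0,0]],[[-73,55,80],[0,0,0]],[[-73,55,110],[0,0,0]],[[-73,55,126],[0,0,0]],[[-73,55,126],[0,0,0]],[[-73,55,126],[0,0,0]]]'
python3 est.py | tail -1
python3 - <<'E'
from h import *
a=cap("side")[0][110:270,200:400]; b=cap("scene")[0][130:290,200:400]
cv2.imwrite("pics/s2.png",cv2.resize(np.hstack([b,a]),(800,320),interpolation=cv2.INTER_CUBIC)[:,:,::-1])
E
```

```text
time_s: 2.6
tcp_pos: [0.4411, 0.0689, 0.1293]
ee_rot: [[0.978, 0.21, 0.001], [0.21, -0.978, 0.0], [0.001, 0.0, -1.0]]
wrist_force: [0.8, 0.8, 0.8]
gripper_width: 0.007
gripper_force: 0.0
tcp in holder -0.09571098035480896 -0.031185176275704454 0.12934200109121702 tool x deg 12.149848250595314
```

View pics/s2.png

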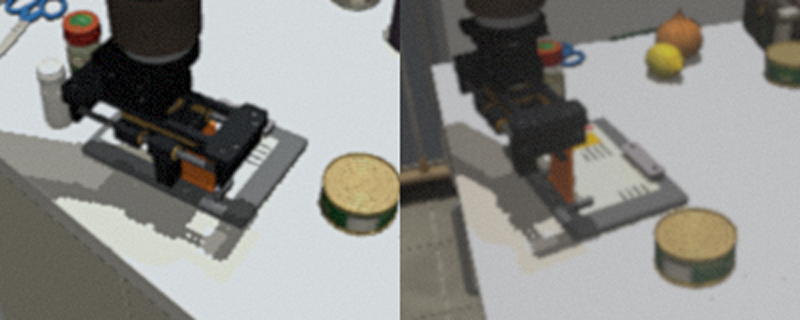

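The fingertips are behind the flap on its hinge side and everything else is clear. Next I'll push it over along the arc.

```bash
python3 -m pendant '[[[10,0,0],[0,0,0]],[[20,0,1],[0,0,0]],[[30,0,2],[0,0,0]],[[39,0,4],[0,0,0]],[[47,0,7],[0,0,0]],[[52,0,10],[0,0,0]],[[56,0,13],[0,0,0]],[[60,0,16],[0,0,0]],[[62,0,19],[0,0,0]],[[62,0,19],[0,0,0]]]'
python3 - <<'E'
from h import *
a=cap("side")[0][110:270,200:400]; b=cap("scene")[0][130:290,200:400]
cv2.imwrite("pics/s3.png",cv2.resize(np.hstack([b,a]),(800,320),interpolation=cv2.INTER_CUBIC)[:,:,::-1])
E
```

```text
time_s: 3.7
tcp_pos: [0.5012, 0.0808, 0.1094]
ee_rot: [[0.978, 0.209, -0.0], [0.209, -0.978, -0.0], [-0.0, 0.0, -1.0]]
wrist_force: [-0.4, 0.4, 0.2]
gripper_width: 0.0
gripper_force: 0.2
```

View pics/s3.png

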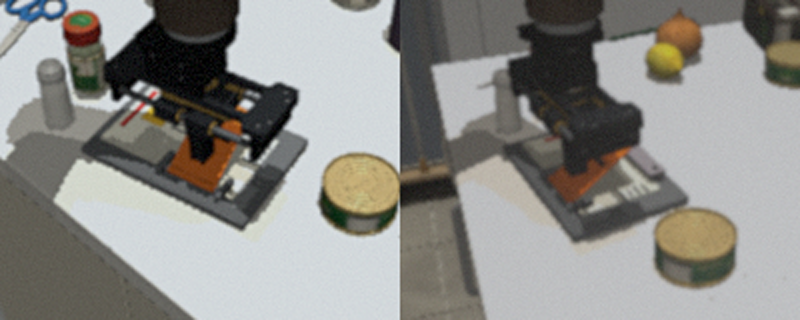

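The flap is folding down as planned, now at roughly 35°, with the tip between hinge and ridge and only light forces. Continuing down to flat.

```bash
python3 -m pendant '[[[2,0,4],[0,0,0]],[[4,0,8],[0,0,0]],[[5,0,12],[0,0,0]],[[6,0,15],[0,0,0]],[[6,0,17],[0,0,0]],[[6,0,19],[0,0,0]],[[6,0,20],[0,0,0]],[[6,0,20],[0,0,0]]]'; python3 est.py | tail -1
```

```text
time_s: 4.6
tcp_pos: [0.5075, 0.0822, 0.0905]
ee_rot: [[0.978, 0.209, 0.001], [0.209, -0.978, 0.0], [0.001, 0.0, -1.0]]
wrist_force: [0.6, -0.7, 4.8]
gripper_width: 0.006
gripper_force: 2.2
tcp in holder -0.02796257506442179 -0.031630297701385965 0.09051830932499424 tool x deg 12.073624307586332
```

```bash
python3 -m pendant '[[[3,0,0.5],[0,0,0]],[[6,0,0.5],[0,0,0]],[[9,0,0.5],[0,0,0]],[[12,0,0.5],[0,0,0]],[[14,0,0.5],[0,0,0]],[[16,0,0.5],[0,0,0]],[[18,0,0.5],[0,0,0]],[[20,0,0.5],[0,0,0]]]'; python3 est.py | tail -1
```

```text
time_s: 5.4
tcp_pos: [0.5219, 0.085, 0.0899]
ee_rot: [[0.978, 0.207, -0.011], [0.207, -0.978, -0.004], [-0.012, 0.001, -1.0]]
wrist_force: [-14.7, 2.5, 20.6]
gripper_width: 0.002
gripper_force: 10.0
tcp in holder -0.013258168831351686 -0.03187815018795002 0.0899119749209531 tool x deg 11.969371887244614
```

Resistance has risen to 15 N in x and 21 N in z. I'll ease the press and look before pushing further.

```bash
python3 -m pendant '[[[-1,0,-0.5],[0,0,0]],[[-2,0,-1],[0,0,0]],[[-2,0,-1],[0,0,0]]]'; python3 est.py | tail -1
python3 - <<'E'
from h import *
a=cap("side")[0][150:250,230:355]; b=cap("scene")[0][150:250,230:355]
cv2.imwrite("pics/s4.png",cv2.resize(np.hstack([b,a]),(800,320),interpolation=cv2.INTER_CUBIC)[:,:,::-1])
E
```

```text
time_s: 5.7
tcp_pos: [0.5228, 0.0853, 0.0904]
ee_rot: [[0.978, 0.208, -0.004], [0.208, -0.978, -0.001], [-0.004, 0.001, -1.0]]
wrist_force: [-4.9, -0.6, 6.4]
gripper_width: 0.008
gripper_force: 3.2
tcp in holder -0.012357397298543618 -0.03179936362690193 0.09040678416683923 tool x deg 12.026643241250245
```

View pics/s4.png

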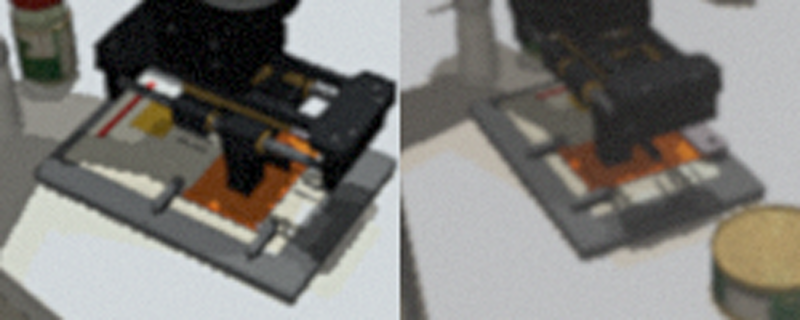

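The flap lies flat, with its edge close to the lip in the side view. The black ridge, at about (655,150), is still a little ahead of the finger, so the drag came from pressing too hard. I'll continue with a lighter press.

```bash
python3 -m pendant '[[[1,0,-0.3],[0,0,0]],[[2,0,-0.3],[0,0,0]],[[3,0,-0.3],[0,0,0]],[[4,0,-0.3],[0,0,0]],[[5,0,-0.3],[0,0,0]],[[6,0,-0.3],[0,0,0]]]'; python3 est.py | tail -1
```

```text
time_s: 6.4
tcp_pos: [0.5308, 0.0872, 0.0906]
ee_rot: [[0.978, 0.209, 0.001], [0.209, -0.978, 0.0], [0.001, -0.0, -1.0]]
wrist_force: [-1.2, -0.7, 1.3]
gripper_width: 0.005
gripper_force: 1.0
tcp in holder -0.004122003408354071 -0.03155067414580947 0.0905869885720027 tool x deg 12.044712455760356
```

```bash
python3 -m pendant '[[[1,0,0.2],[0,0,0]],[[2,0,0.2],[0,0,0]],[[3,0,0.2],[0,0,0]],[[4,0,0.2],[0,0,0]],[[5,0,0.2],[0,0,0]],[[6,0,0.2],[0,0,0]],[[6,0,0.2],[0,0,0]]]'; python3 est.py | tail -1
```

```text
time_s: 7.1
tcp_pos: [0.5358, 0.0882, 0.0904]
ee_rot: [[0.978, 0.208, -0.001], [0.208, -0.978, -0.0], [-0.002, 0.0, -1.0]]
wrist_force: [-5.4, 0.2, 4.0]
gripper_width: 0.006
gripper_force: 3.0
tcp in holder 0.0010105753771962173 -0.03160166615033237 0.09037054030026756 tool x deg 12.027678731506493
```

```bash
python3 -m pendant '[[[1,0,0],[0,0,0]],[[2,0,0],[0,0,0]],[[3,0,0],[0,0,0]],[[3,0,0],[0,0,0]]]'; python3 est.py | tail -1
python3 - <<'E'
from h import *
a=cap("side")[0][150:250,230:355]; b=cap("scene")[0][150:250,230:355]
cv2.imwrite("pics/s5.png",cv2.resize(np.hstack([b,a]),(800,320),interpolation=cv2.INTER_CUBIC)[:,:,::-1])
E
```

```text
time_s: 7.5
tcp_pos: [0.5364, 0.0882, 0.0901]
ee_rot: [[0.978, 0.208, -0.007], [0.208, -0.978, -0.002], [-0.007, 0.001, -1.0]]
wrist_force: [-10.3, 0.8, 9.1]
gripper_width: 0.008
gripper_force: 6.2
tcp in holder 0.0015997220786827598 -0.0317065744334565 0.09006488512044503 tool x deg 11.984843786149066
```

View pics/s5.png

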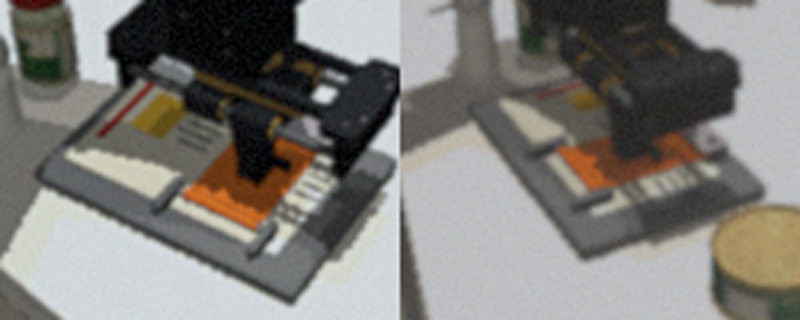

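```bash
cat > chk.py <<'E'
from h import *
import sys
d=np.load("w1.npz"); a=np.radians(11.78); X=np.array([np.cos(a),np.sin(a)]); Y=np.array([-X[1],X[0]]); O=np.array([.5284,.1189])
for n in ("scene","side"):
    c=cap(n); hsv=cv2.cvtColor(c[0],cv2.COLOR_RGB2HSV)
    for y in (-.055,-.05,-.045,-.01,-.005):
        xs=np.arange(-.075,.075,.001); row=[]
        for x in xs:
            u,v=proj(c,[*(O+X*x+Y*y),.0205]); p=cv2.getRectSubPix(c[0],(1,1),(float(u),float(v)))[0,0].astype(int)
            row.append("O" if p[0]>1.7*p[2]+10 and p[0]>60 else ("#" if p.max()<45 else ("w" if p.min()>125 else ".")))
        print(n,y,"".join(row))
E
python3 chk.py
```

```text
scene -0.055 .................wwwwwwwwwwww.OOOOOOOOOOOOOOOOOOOOOOOOOOOOOOOOOOOOOOOOOOOOOOOOOOOOOOOOOOOOOOOOOOOOOOOOOOOOOOOOOOOOOOOO..................#########.....
scene -0.05 ..................wwwwwwwwwww.OOOOOOOOOOOOOOOOOOOOOOOOOOOOOOOOOOOOOOOOOOOOOOOOOOOOOOOOOOOOOOOOOOOOOOOOOOOOOOOOOOOOOOO....................###########..
scene -0.045 ..................wwwwwwwwwww..OOOOOOOOOOOOOOOOOOOOOOOOOOOOOOOOOOOOOOOOOOOOOOOOOOOOOOOOOO..#######.OOOOOOOOOOOOOOOOOOO...........wwwwwwwww............
scene -0.01 ..................wwwwwwwwwww..OOOOOOOOOOOOOOOOOOOOOOOOOOOOOOOOOOOOOOOOOOOOOOOOOOOO..###########################################......######..OOO..###
scene -0.005 ..................wwwwwwwwwww..OOOOOOOOOOOOOOOOOOOOOOOOOOOOOOOOOOOOOOOOOOOOOOOOOOOOOOOOOO..################################################..OOO...###
side -0.055 ..................wwwwwwwww..OOOOOOOOOOOOOOOOOOOOOOOOOOOOOOOOOOOOOOOOOOOOOOOOOOOOOOOOOOOOOOOOOOOOOOOOOOOOOOOOOOOOOOOOOO........www..........wwwwwwwwww
side -0.05 ..................wwwwwwwww...OOOOOOOOOOOOOOOOOOOOOOOOOOOOOOOOOOOOOOOOOOOOOOOOOOOOOOOOO......OOOOOOOOOOOOOOOOOOOOOOOOOOO......wwwwww.........wwwwwwwww
side -0.045 ..................wwwwwwwww...OOOOOOOOOOOOOOOOOOOOOOOOOOOOOOOOOOOOOOOOOOOOOOOOOOOOOOO...........OOOOOOOOOOOOOOOOOOOOOOOO........wwwwww.......wwwwwwwww
side -0.01 ...................wwwwwwww...OOOOOOOOOOOOOOOOOOOOOOOOOOOOOOOOOOOOOOOO.....#############....######################################.###########.#######
side -0.005 ..............................OOOOOOOOOOOOOOOOOOOOOOOOOOOO.OOOOOO...O.......##########################..............###############....#########......
```

The ridge face measures about holder x = 13 mm, which puts the carriage near 15–16 mm, fully forward. The orange runs right up to the lip with no gap showing. I'll relax and lift off.

```bash
python3 -m pendant '[[[-1,0,-1],[0,0,0]],[[-2,0,-3],[0,0,0]],[[-2,0,-7],[0,0,0]],[[-2,0,-15],[0,0,0]],[[-2,0,-35],[0,0,0]],[[-15,0,-75],[0,0,0]],[[-50,0,-120],[0,0,0]],[[-95,0,-140],[0,0,0]],[[-130,0,-150],[0,0,0]],[[-130,0,-150],[0,0,0]]]'
python3 -m pendant '[[[0,0,0],[0,0,0]],[[0,0,0],[0,0,0]],[[0,0,0],[0,0,0]]]' | tail -4
python3 - <<'E'
from h import *
a=cap("side")[0][130:250,215:395]; b=cap("wrist")[0]; b=cv2.resize(b,(288,180)) ; a=cv2.resize(a,(480,320),interpolation=cv2.INTER_CUBIC)
o=np.zeros((320,768,3),np.uint8); o[:,:480]=a; o[:180,480:]=b
cv2.imwrite("pics/s6.png",o[:,:,::-1])
E
python3 chk.py
```

```text
time_s: 8.7
tcp_pos: [0.4107, 0.0614, 0.2442]
ee_rot: [[0.978, 0.21, 0.009], [0.21, -0.978, 0.005], [0.01, -0.003, -1.0]]
wrist_force: [0.2, 0.1, 0.5]
gripper_width: 0.001
gripper_force: 0.0
ee_rot: [[0.978, 0.209, 0.001], [0.209, -0.978, 0.0], [0.001, 0.0, -1.0]]
wrist_force: [-0.4, 0.2, 0.2]
gripper_width: 0.009
gripper_force: 0.0
scene -0.055 .................wwwwwwwwwwwww.OOOOOOOOOOOOOOOOOOOOOOOOOOOOOOOOOOOOOOOOOOOOOOOOOOOOOOOOOOOOOOOOOOOOOOOOOOOOOOOOOOOOOOOOOOOOOO..wwwwwwwwwwwwwwwwwwwwwww
scene -0.05 .................wwwwwwwwwwwww.OOOOOOOOOOOOOOOOOOOOOOOOOOOOOOOOOOOOOOOOOOOOOOOOOOOOOOOOOOOOOOOOOOOOOOOOOOOOOOOOOOOOOOOOOOOOOO...wwwwwwwwwww.....wwwwww
scene -0.045 .................wwwwwwwwwwwww.OOOOOOOOOOOOOOOOOOOOOOOOOOOOOOOOOOOOOOOOOOOOOOOOOOOOOOOOOOOOOOOO.OOOOOOOOOOOOOOOOOOOOOOOOOOOOO..wwwwwwwwwwwwwwwwwwwwwww
scene -0.01 ....................wwwwwwwwww.OOOOOOOOOOOOOOOOOOOOOOOOOOOOOOOOOOOOOOOOOOOOOOOOOOOOOOOOOOOOOOO#####.OOOOOOOOOOOOOOOOOOOOOOOOOO..wwwwwwwwwwwwwwwwwwwwww
scene -0.005 .....................wwwwwwwwww.OOOOOOOOOOOOOOOOOOOOOOOOOOOOOOOOOOOOOOOOOOOOOOOOOOOOOOOOOOOOOOO.##
[... 165 characters left out ...]
OOOOOOOOOOOOOOOOOOOOOO......wwww.........wwwwwwwww
side -0.05 .................wwwwwwwwwww..OOOOOOOOOOOOOOOOOOOOOOOOOOOOOOOOOOOOOOOOOOOOOOOOOOOOOOOOOOOOOOOOOOOOOOOOOOOOOOOOOOOOOOOOOOOOO....wwwwwww.......wwwwwwwww
side -0.045 .................wwwwwwwwwww..OOOOOOOOOOOOOOOOOOOOOOOOOOOOOOOOOOOOOOOOOOOOOOOOOOOOOOOOOOOOOOOOOOOOOOOOOOOOOOOOOOOOOOOOOOOOO....wwwwwwww.......wwwwwwww
side -0.01 .........................ww...OOOOOOOOOOOOOOOOOOOOOOOOOOOOOOOOOOOOOOOOOOOOOOOOOOOOOOOOOOOOO......OOOOOOOOOOOOOOOOOOOOOOOOO.....wwwwwwwwwwwwwwwwwwwwwww
side -0.005 ...............................OOOOOOOOOOOOOOOOOOOOOOOOOOOOOOOOOOOOOOOOOOOOOOOOOOOOOOOOOOOOO.....OOOOOOOOOOOOOOOOOOOOOOOOO.....wwwwwwwwwwwwwwwwwwwwwww
```

View pics/s6.png

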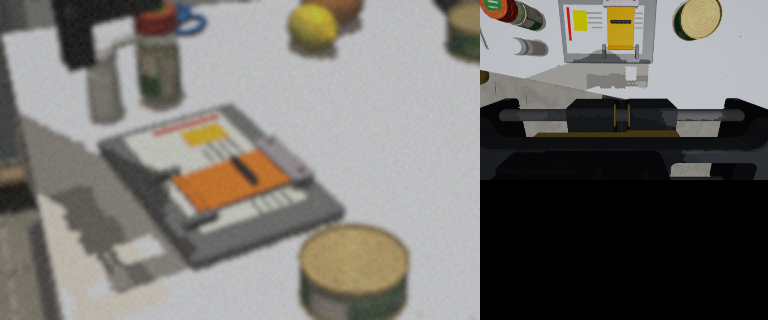

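The flap lies flat with its free edge beneath the lip. The lip is visible on top and the ridge is well forward. The shaker, jar and tin stand where they were, and the arm is clear of everything. I'm handing it in.

```bash
python3 -c "
from station import r
print(r.finish_job())"
```

```text
the job is handed in; nothing more can be done
None
```

The flap is folded flat over the card, its free edge roughly 8–10 mm under the steel lip by camera estimate. The arm is clear, nothing beside the holder was disturbed in the last view, and the job is handed in; no verdict came back.

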